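# Press a round flask into a sprung ring cradle and hold it down

### The job

Lift the stoppered round-bottomed flask off its cork ring, set it upright into the ring of the sprung cradle, and press it down until the ring has gone about half-way down its travel, clear of the rubber stops, and keep it there: finish while still holding the flask pressed down, without letting go. The flask is thin glass, so grip it lightly and press gently, and leave the conical flask and the lidded jar standing where they are.

Things in the scene. Friction and masses are not known exactly. Their poses are not given: they have to be found in the camera images.
- flask: Stoppered clear round-bottomed flask, thin glass, 0.13 kg, 122 mm tall. Origin: lowest point of the round body, z up through the neck. Body: 62 mm ball, centre 31 mm above the origin. Neck: straight, 24 mm diameter, 62 to 108 mm above the origin; white 22 mm stopper above it, flat top at 122 mm. Grip the neck at 20 to 40 N; it bears at most 50 N a finger.
- cork_ring: Cork ring fixed to the worktop, on which the flask stands at the start: 90 mm outer diameter, 26 mm high; the flask's lowest point hangs about 17 mm above the worktop. Origin: centre of its underside, on the worktop. Cork ring and cradle change sides from start to start.
- cradle: Sprung ring cradle fixed to the worktop. Origin: centre of its underside, z up. Round grey base 120 mm across, 10 mm thick; three steel posts 46 mm from the axis, their 13 mm nuts topping out 81 mm above the worktop; a coil spring in the middle carries the moving aluminium ring; black rubber stop sleeves on the posts (tops 39 mm above the worktop). Bears at most 18 N of downward push.
- ring_top (a point): Centre of the upper face of the cradle's moving ring (75 mm above the worktop with the ring up). Ring: 68 mm outside, 48 mm inside, 10 mm thick, three ears to the posts. A seated flask rests on the inner upper edge, its lowest point then about 11.4 mm below this point.
- cradle_ring (a joint): How far the ring is pressed down, m: 0 = up, 0.026 = on the rubber stops. The spring pushes up with 3 N at 0 and 300 N/m more on the way down (about 7 N half-way, 11 N at the stops), so the flask's own weight does not move it.
- erlenmeyer: Bystander: loose 100 ml conical flask, 66 mm across the foot, 102 mm tall, origin at the centre of its underside.
- sample_jar: Bystander: loose sample jar with a snap lid, 55 mm across, 76 mm tall, origin at the centre of its underside.
Things that resemble listed ones, but are neither listed nor needed, are in the scene too. Of the things that look like the cork_ring, the middle-sized one is meant.

How it is judged:
By the outcome, as a careful person would: the job done as asked, in the order asked, and still so for the second after the job is handed in, while the arm keeps its last pose, push and grip.
It also fails if it takes over 42 s, if anything falls off the work surface, if the arm or the gripper's body presses on something with over 40 N, if the wrist force passes 120 N, or if a joint passes its speed limit or range.

### The arm

A 7-joint arm with a two-finger parallel gripper is mounted at the origin on a cart in front of the work surface, level with it; the furniture and walls round the work are solid. World frame = base frame: x ahead of the robot, y to its left, z up, the work surface at z = 0. Lengths are in mm, angles in rad, forces in N, time in s.
With the tool pointing down it reaches from about 400 to 850 mm from the base axis. Payload 4.4 kg.
Tool frame: the origin (TCP) lies on the centre line of the jaws, within the pads' length; the fingertips stand 19 mm ahead of it and the grasp point (between the pads) is the TCP; x points along the fingers, z is the direction in which the jaws open and shut, and the axes are right-handed (so a half turn about x gives the same grasp; the last joint's range is limited). The gripper opens to 94 mm and grips with 3 to 60 N. Pads are 16 mm wide; open, the fingers measure 119 mm over their backs; the gripper's body (75 mm by 177 mm) begins 78 mm behind the grasp point.
Start: joints at [1.214, 0.628, 0.038, 1.517, -0.027, 0.996, -0.02], TCP at [186.395, -622.716, 224.478] pointing down, gripper open.
Joint ranges: [-3.06, 3.06], [-0.37, 2.12], [-1.25, 1.32], [0.18, 2.47], [-1.1, 4.24], [0.23, 1.98], [-2.94, 2.94]. Speed limits (rad/s): [2.57, 2.57, 3.14, 3.14, 3.14, 3.14, 3.14].

### API

Orientations are given as a rotation vector (axis times angle).
In Python, from station import telemetry, eyes, order gives the robot as it stands. The module is installed in compiled form; this text tells all that it offers.
- The arm moves only by the tool drive_tool, never from a script. Its argument "motion" is a list of rows, each an object of numbers: "x", "y", "z": the shift along the world's x, y, z normalised to -1 to 1, where 1 is 0.05 m; "turn": the turn about the world's z normalised to -1 to 1, where 1 is 60 degrees. In form: [{"x": .., "y": .., "z": .., "turn": ..}, ...]. A call has 1 to 12 rows; each row shifts and turns the commanded pose from where the row before left it; what a row does not reach is not made up. A row lasts 1/10 s, in which the tool goes at most 50 mm and 8.59 degrees, less where a joint would pass 70% of its speed; a pose out of reach is approached as far as the arm can. A call with a number of a shift or a turn outside -1 to 1 is refused whole. A call with a gripper value outside its range is refused whole. "fingers" is the opening, from -1 (shut) to 1 (fully open), set as the call begins (left out, the last holds). The fingers move at their own pace and stop on an object; "grip_force" is the grip in N (left out, the last holds). Time passes only in rows, so rows that do not move let the fingers close. It gives the time, the measured TCP pose, the force and the opening at its end, in the units of the state.
- telemetry.get_state(): the state, without advancing time (a new reading comes with each control period).
- eyes.camera(name): name is "scene" or "side" or "wrist"; returns a dict with "image" (400x640x3 uint8, blue, green, red), "z_map" (400x640 float32, mm along the optical axis (not along the pixel's ray), 0 where there is no reading), "intrinsics" (3x3 intrinsics, pixels), "R" (3x3) and "t" (3): a world point X has camera coordinates R X + t. Camera axes: x right, y down, z forward; pixel columns grow to the right and rows downward; lengths in mm; the calibration is good to about 2 mm. The wrist camera is an equidistant fisheye: a pixel r from the principal point sees the ray r / f radians off the axis. A picture is of the moment at which its call begins.
- order.sign_off(): hands the job in, once; it reports no verdict.
The state is a dict: "t": time; "joint_pos": joint angles; "dq": joint speeds; "tau": joint torques, N m; "eef_pos": TCP position; "ee_rot": TCP orientation; "ft_force": force on the tool from outside, world axes, zero at the start; "torque": the same for the moment, N m; "grip_width": finger opening in mm.
Only numpy, scipy, OpenCV 4.12 (cv2) and the standard library are available. Lean on these libraries where they do the work, as an engineer would, in place of code of your own. Each camera call takes 0.05 s, during which the arm holds its last target. There are 200 camera calls.

## Working session

There is one attempt and no reset: what is moved stays moved. The work goes in short steps, Python scripts to look and compute and a tool call to move; the robot and the scene stay as the last step left them, time stands still between calls to the robot, and variables do not carry over. Pictures are saved under pics/ and viewed, on a budget of 10 in all, crops included, one or two more only if the job needs it, and the job is handed in when it is done.

Besides the shell and the picture viewer there is one more tool, called after "Call:" as name(argument=value, ...) on one line, values as JSON. drive_tool: Moves the arm, as the interface text tells. Scaled input: -1 to 1 covers 0.05 m each way for a shift and 60 degrees each way for a turn. Its arguments: {"type":"object","properties":{"motion":{"type":"array"},"fingers":{"type":"number"},"grip_force":{"type":"number"}},"required":["motion"]}

```bash
mkdir -p pics; cat > h.py <<'E'
import numpy as np, cv2
from station import telemetry, eyes, order
def cloud(c):
    K=c["intrinsics"];z=c["z_map"].astype(float);v,u=np.mgrid[:z.shape[0],:z.shape[1]]
    P=np.stack([(u-K[0,2])/K[0,0]*z,(v-K[1,2])/K[1,1]*z,z],-1)
    W=(P-np.array(c["t"]).ravel())@np.array(c["R"]); W[z==0]=np.nan
    return W
def proj(c,X):
    p=np.array(c["R"])@np.array(X,float)+np.array(c["t"]).ravel(); q=np.array(c["intrinsics"])@p; return q[:2]/q[2]
E
python3 - <<'E'
from h import *
for n in("scene","side"):
    c=eyes.camera(n);cv2.imwrite(f"pics/{n}0.png",c["image"]);np.savez(f"{n}0.npz",**c)
    R=np.array(c["R"]);print(n,c["intrinsics"],(-R.T@np.array(c["t"]).ravel()).round(),R[2].round(2))
s=telemetry.get_state();print(s)
E
```

```text
scene [[384.62525265   0.         321.80970256]
 [  0.         384.62525265 204.31981346]
 [  0.           0.           1.        ]] [-138.  579.  469.] [ 0.69 -0.58 -0.44]
side [[365.68766035   0.         314.17061876]
 [  0.         365.68766035 199.64770318]
 [  0.           0.           1.        ]] [182. 631. 596.] [ 0.39 -0.68 -0.63]
{'t': 0.1, 'joint_pos': array([ 1.21420019,  0.62925961,  0.03844383,  1.51823463, -0.02699534,
        0.99631837, -0.02001752]), 'dq': array([ 0.00031849, -0.00349304,  0.00132948, -0.00191814,  0.00121378,
       -0.00132561,  0.0004634 ]), 'tau': array([ 2.52484992e-03, -5.50791264e+01,  1.14709944e+00, -1.87118196e+01,
       -5.23014204e-02,  1.92600908e-02,  3.33354353e-05]), 'eef_pos': array([ 186.23311301, -622.16470181,  223.65284555]), 'ee_rot': array([ 0.99340458,  1.33425513, -0.99174231]), 'ft_force': array([ 0.07259358, -0.42213497,  1.11254203]), 'torque': array([ 0.02719534,  0.0595596 , -0.02733394]), 'grip_width': 93.87012450350366}
```

View pics/scene0.png

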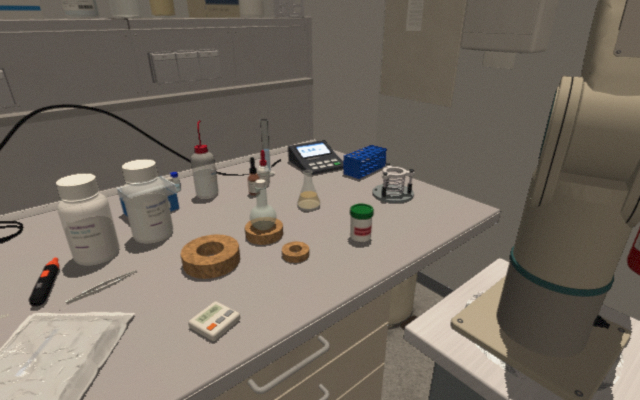

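View pics/side0.png

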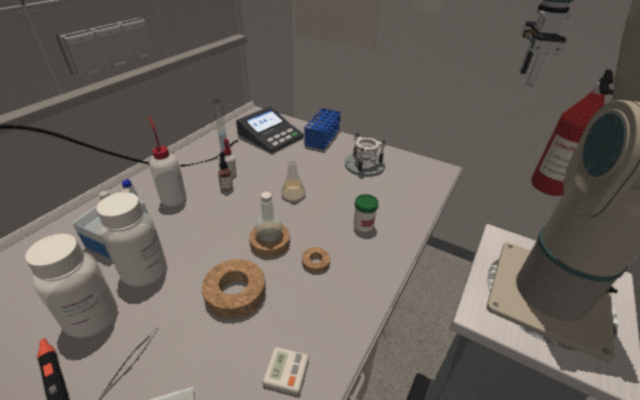

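The scene shows the flask on the middle cork ring (scene 264,215; side 268,225), the cradle at scene (393,183) / side (366,155), the conical flask at scene (308,190) and the jar at (361,222).

```bash
cat > m.py <<'E'
from h import *
from scipy.optimize import least_squares
def circ(P,r):
    f=least_squares(lambda q:np.hypot(P[:,0]-q[0],P[:,1]-q[1])-r,P.mean(0)[:2],loss="soft_l1",f_scale=2);return f.x.round(1),np.abs(f.fun).mean().round(1),len(P)
def crop(W,b): 
    u0,v0,u1,v1=b;P=W[v0:v1,u0:u1].reshape(-1,3);return P[~np.isnan(P[:,0])]
for n,B in(("scene",dict(flask=(240,175,288,248),cradle=(368,158,420,205),erl=(294,165,324,215),jar=(347,202,376,245))),
           ("side",dict(flask=(244,188,295,262),cradle=(340,128,390,176),erl=(278,158,308,204),jar=(352,192,382,234)))):
    c=dict(np.load(n+"0.npz"));W=cloud(c)
    for k,b in B.items():
        P=crop(W,b);Q=P[P[:,2]>12]
        print(n,k,len(P),"z table",np.median(P[P[:,2]<8][:,2]).round(1) if (P[:,2]<8).any() else None,"max",Q[:,2].max().round(1),"med",np.median(Q,0).round(1))
        if k=="flask":
            print(" stopper",circ(P[(P[:,2]>125)&(P[:,2]<136)],11)," top",np.median(P[P[:,2]>136.5],0) if (P[:,2]>136.5).any() else None)
            S=P[(P[:,2]>22)&(P[:,2]<30)];print(" cork top med",np.median(S,0).round(1),S.min(0).round(),S.max(0).round())
            S=P[(P[:,2]>3)&(P[:,2]<23)];print(" cork side",circ(S,45))
        if k=="cradle":
            for lo,hi in((5,13),(60,70),(71,78),(78,84)):
                S=P[(P[:,2]>lo)&(P[:,2]<hi)]; print(" z",lo,hi,len(S),np.median(S,0).round(1),((S.min(0)+S.max(0))/2).round(1),np.ptp(S,axis=0).round(1))
        if k=="jar": S=P[P[:,2]>70];print(" top",((S.min(0)+S.max(0))/2).round(1))
    print(n,"z at free table",np.nanmedian(W[260:270,320:340,2]) if n=="scene" else np.nanmedian(W[220:230,320:340,2]))
E
python3 m.py
```

```text
scene flask 3496 z table -0.2 max 140.7 med [544.8 183.9  45.4]
 stopper (array([557. , 176.7]), np.float64(0.9), 45)  top [553.22233637 179.67412445 139.0143015 ]
 cork top med [538.5 189.2  25.6] [510.   7.  22.] [811. 222.  30.]
 cork side (array([557.7, 176.3]), np.float64(47.3), 386)
scene cradle 2440 z table -0.4 max 82.3 med [ 502.5 -243.5   53.2]
 z 5 13 534 [ 508.2 -228.6    9.6] [ 583.  -282.3    9. ] [266.1 221.4   8. ]
 z 60 70 99 [ 500.7 -242.3   67.4] [ 509.1 -218.4   65.1] [89.3 86.4  9.7]
 z 71 78 159 [ 502.7 -236.3   74.6] [ 511.6 -220.7   74.4] [93.1 84.3  6.8]
 z 78 84 31 [ 500.9 -249.8   80.6] [ 511.1 -221.7   80.2] [87.9 85.3  4.1]
scene erl 1494 z table -0.1 max 101.3 med [602.2   6.4  33.8]
scene jar 1241 z table -0.1 max 77.2 med [390.4  23.   54.8]
 top [401.5  11.6  73.6]
scene z at free table -0.16698382410581286
side flask 3752 z table 0.3 max 141.6 med [545.3 186.5  43.9]
 stopper (array([555.3, 174.7]), np.float64(0.6), 51)  top [554.46575535 177.08659637 139.52537894]
 cork top med [538.9 193.   26. ] [510.  19.  22.] [625. 221.  29.]
 cork side (array([555.5, 172.7]), np.float64(32.3), 357)
side cradle 2390 z table -0.5 max 83.0 med [ 500.8 -235.3   64.9]
 z 5 13 536 [ 499.2 -218.9   10.2] [ 508.3 -231.3    9. ] [119.  117.8   8. ]
 z 60 70 82 [ 502.3 -246.9   67.1] [ 509.6 -224.    65. ] [94.2 84.8 10. ]
 z 71 78 205 [ 502.6 -241.5   74.8] [ 510.6 -224.2   74.4] [95.  89.3  6.7]
 z 78 84 40 [ 504.8 -247.    81. ] [ 510.1 -223.4   80.6] [89.7 84.2  4.8]
side erl 1374 z table 0.3 max 102.6 med [599.9  10.4  44.3]
side jar 1254 z table 0.2 max 77.4 med [395.7  22.9  64.7]
 top [400.8   8.7  73.7]
side z at free table 0.11850641983677329
```

```bash
cat > m2.py <<'E'
from h import *
from m import circ,crop
from scipy.optimize import least_squares
from scipy.spatial.transform import Rotation as Ro
print(Ro.from_rotvec([0.99340458,1.33425513,-0.99174231]).as_matrix().round(4))
A=[]
for n,b in(("scene",(368,158,420,205)),("side",(340,128,390,176))):
    P=crop(cloud(dict(np.load(n+"0.npz"))),b);P=P[np.hypot(P[:,0]-509,P[:,1]+227)<70]
    # base rim (side surface) and ring top annulus and nut tops
    S=P[(P[:,2]>1.5)&(P[:,2]<8)];print(n,"base rim",circ(S,60))
    N=P[P[:,2]>79];ang=np.arctan2(N[:,1]+227,N[:,0]-509)
    def f(q):
        d=[np.hypot(N[:,0]-q[0]-46*np.cos(q[2]+k*2*np.pi/3),N[:,1]-q[1]-46*np.sin(q[2]+k*2*np.pi/3)) for k in range(3)]
        return np.min(d,0)
    best=min((least_squares(f,[509,-227,a],loss="soft_l1",f_scale=4) for a in np.linspace(0,2,12)),key=lambda r:r.cost);print(" nuts",best.x.round(2),best.fun.mean().round(1),len(N))
    T=P[(P[:,2]>73)&(P[:,2]<77)]
    g=lambda q:(lambda r:np.maximum(r-34,0)+np.maximum(24-r,0))(np.hypot(T[:,0]-q[0],T[:,1]-q[1]))
    r=least_squares(g,[508,-229],loss="soft_l1",f_scale=2,diff_step=1e-3);print(" ring",r.x.round(1),len(T),np.median(T[:,2]).round(1))
E
python3 m2.py | grep -v "^scene [fcej]"
```

```text
stopper (array([557. , 176.7]), np.float64(0.9), 45)  top [553.22233637 179.67412445 139.0143015 ]
 cork top med [538.5 189.2  25.6] [510.   7.  22.] [811. 222.  30.]
 cork side (array([557.7, 176.3]), np.float64(47.3), 386)
 z 5 13 534 [ 508.2 -228.6    9.6] [ 583.  -282.3    9. ] [266.1 221.4   8. ]
 z 60 70 99 [ 500.7 -242.3   67.4] [ 509.1 -218.4   65.1] [89.3 86.4  9.7]
 z 71 78 159 [ 502.7 -236.3   74.6] [ 511.6 -220.7   74.4] [93.1 84.3  6.8]
 z 78 84 31 [ 500.9 -249.8   80.6] [ 511.1 -221.7   80.2] [87.9 85.3  4.1]
 top [401.5  11.6  73.6]
scene z at free table -0.16698382410581286
side flask 3752 z table 0.3 max 141.6 med [545.3 186.5  43.9]
 stopper (array([555.3, 174.7]), np.float64(0.6), 51)  top [554.46575535 177.08659637 139.52537894]
 cork top med [538.9 193.   26. ] [510.  19.  22.] [625. 221.  29.]
 cork side (array([555.5, 172.7]), np.float64(32.3), 357)
side cradle 2390 z table -0.5 max 83.0 med [ 500.8 -235.3   64.9]
 z 5 13 536 [ 499.2 -218.9   10.2] [ 508.3 -231.3    9. ] [119.  117.8   8. ]
 z 60 70 82 [ 502.3 -246.9   67.1] [ 509.6 -224.    65. ] [94.2 84.8 10. ]
 z 71 78 205 [ 502.6 -241.5   74.8] [ 510.6 -224.2   74.4] [95.  89.3  6.7]
 z 78 84 40 [ 504.8 -247.    81. ] [ 510.1 -223.4   80.6] [89.7 84.2  4.8]
side erl 1374 z table 0.3 max 102.6 med [599.9  10.4  44.3]
side jar 1254 z table 0.2 max 77.4 med [395.7  22.9  64.7]
 top [400.8   8.7  73.7]
side z at free table 0.11850641983677329
[[-5.000e-04  9.580e-01  2.867e-01]
 [ 1.600e-03  2.867e-01 -9.580e-01]
 [-1.000e+00 -0.000e+00 -1.700e-03]]
scene base rim (array([ 511.4, -232.6]), np.float64(2.4), 94)
 nuts [ 509.27 -230.79   -8.8 ] 4.7 25
 ring [ 509.  -230.8] 121 74.9
side base rim (array([ 509.2, -234.1]), np.float64(3.3), 101)
 nuts [ 508.04 -232.85    1.66] 5.2 33
 ring [ 506.6 -234.5] 161 75.2
```

Call:
drive_tool(motion=[{"x":0.49,"y":0.37,"z":0.06},{"x":0.49,"y":0.37,"z":0.06},{"x":0.49,"y":0.37,"z":0.06},{"x":0.49,"y":0.37,"z":0.06},{"x":0.49,"y":0.37,"z":0.06},{"x":0.49,"y":0.37,"z":0.06},{"x":0.49,"y":0.37,"z":0.06},{"x":0.49,"y":0.37,"z":0.06},{"x":0.49,"y":0.37,"z":0.06},{"x":0.49,"y":0.37,"z":0.06},{"x":0.49,"y":0.37,"z":0.06},{"x":0.49,"y":0.37,"z":0.06}])

```text
invalid input at $.motion[0]: expected keys x, y, z, turn
```

Call:
drive_tool(motion=[{"x":0.13,"y":0.5},{"x":0.13,"y":0.5},{"x":0.13,"y":0.5},{"x":0.13,"y":0.5},{"x":0.13,"y":0.5},{"x":0.13,"y":0.5},{"x":0.13,"y":0.5},{"x":0.13,"y":0.5},{"x":0.13,"y":0.5},{"x":0.13,"y":0.5},{"x":0.13,"y":0.5},{"x":0.13,"y":0.5}])

```text
invalid input at $.motion[0]: expected keys x, y, z, turn
```

Call:
drive_tool(motion=[{"y":0.4},{"y":0.4},{"y":0.4},{"y":0.4},{"y":0.4},{"y":0.4},{"y":0.4},{"y":0.4},{"y":0.4},{"y":0.4},{"y":0.4},{}])

```text
invalid input at $.motion[0]: expected keys x, y, z, turn
```

All four keys are required.

Call:
drive_tool(motion=[{"x":0.49,"y":0.37,"z":0.06,"turn":0},{"x":0.49,"y":0.37,"z":0.06,"turn":0},{"x":0.49,"y":0.37,"z":0.06,"turn":0},{"x":0.49,"y":0.37,"z":0.06,"turn":0},{"x":0.49,"y":0.37,"z":0.06,"turn":0},{"x":0.49,"y":0.37,"z":0.06,"turn":0},{"x":0.49,"y":0.37,"z":0.06,"turn":0},{"x":0.49,"y":0.37,"z":0.06,"turn":0},{"x":0.49,"y":0.37,"z":0.06,"turn":0},{"x":0.49,"y":0.37,"z":0.06,"turn":0},{"x":0.49,"y":0.37,"z":0.06,"turn":0},{"x":0.49,"y":0.37,"z":0.06,"turn":0}])

```text
t: 1.3
eef_pos: [481.1, -399.6, 260.2]
ee_rot: [0.992, 1.334, -0.992]
ft_force: [0.3, -0.2, 0.1]
grip_width: 94.3
```

Call:
drive_tool(motion=[{"x":0.13,"y":0.5,"z":0,"turn":0},{"x":0.13,"y":0.5,"z":0,"turn":0},{"x":0.13,"y":0.5,"z":0,"turn":0},{"x":0.13,"y":0.5,"z":0,"turn":0},{"x":0.13,"y":0.5,"z":0,"turn":0},{"x":0.13,"y":0.5,"z":0,"turn":0},{"x":0.13,"y":0.5,"z":0,"turn":0},{"x":0.13,"y":0.5,"z":0,"turn":0},{"x":0.13,"y":0.5,"z":0,"turn":0},{"x":0.13,"y":0.5,"z":0,"turn":0},{"x":0.13,"y":0.5,"z":0,"turn":0},{"x":0.13,"y":0.5,"z":0,"turn":0}])

```text
t: 2.5
eef_pos: [558.3, -99.6, 260.1]
ee_rot: [0.992, 1.334, -0.993]
ft_force: [1.0, 0.4, 0.0]
grip_width: 93.9
```

Call:
drive_tool(motion=[{"x":0,"y":0.4,"z":0,"turn":0},{"x":0,"y":0.4,"z":0,"turn":0},{"x":0,"y":0.4,"z":0,"turn":0},{"x":0,"y":0.4,"z":0,"turn":0},{"x":0,"y":0.4,"z":0,"turn":0},{"x":0,"y":0.4,"z":0,"turn":0},{"x":0,"y":0.4,"z":0,"turn":0},{"x":0,"y":0.4,"z":0,"turn":0},{"x":0,"y":0.4,"z":0,"turn":0},{"x":0,"y":0.4,"z":0,"turn":0},{"x":0,"y":0.4,"z":0,"turn":0},{"x":0,"y":0,"z":0,"turn":0}])

```text
t: 3.7
eef_pos: [557.8, 122.8, 260.1]
ee_rot: [0.99, 1.337, -0.988]
ft_force: [0.2, 0.3, 0.0]
grip_width: 93.4
```

```bash
python3 - <<'E'
from h import *
c=eyes.camera("wrist");cv2.imwrite("pics/w1.png",c["image"]);np.savez("w1.npz",**c)
print(c["intrinsics"][0],(-np.array(c["R"]).T@np.array(c["t"]).ravel()).round(1),telemetry.get_state()["eef_pos"])
# tall things near the flask
for n in("scene","side"):
    W=cloud(dict(np.load(n+"0.npz")));m=(np.hypot(W[...,0]-556,W[...,1]-176)<160)&(W[...,2]>60)
    P=W[m];P=P[np.hypot(P[:,0]-556,P[:,1]-176)>40]
    if len(P):print(n,len(P),P.min(0).round(),P.max(0).round())
E
```

```text
[309.70691629   0.         320.24453208] [629.2 144.2 419.4] [557.95342645 120.31918641 260.08835439]
```

View pics/w1.png

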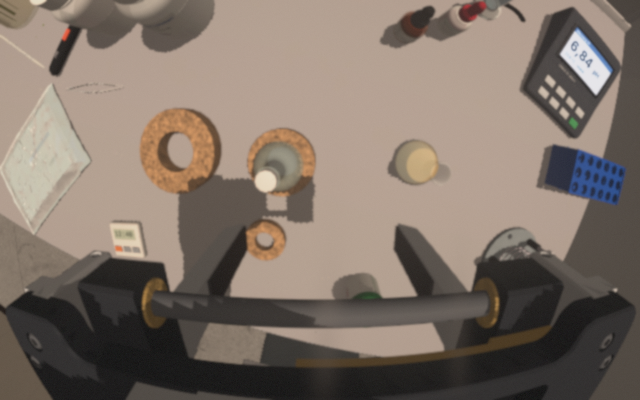

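The wrist view shows the stopper top at (265,181), the cork ring at (281,162) and nothing close to the flask. I'll intersect these rays with their known heights.

```bash
cat >> h.py <<'E'
def fray(c,u,v,z):
    K=c["intrinsics"];d=np.array([u-K[0,2],v-K[1,2]]);r=np.hypot(*d);th=r/K[0,0]
    ray=np.array([*(d/r*np.sin(th)),np.cos(th)]);R=np.array(c["R"]);o=-R.T@np.array(c["t"]).ravel();w=R.T@ray
    return (o+w*(z-o[2])/w[2]).round(1)
E
python3 - <<'E'
from h import *
c=dict(np.load("w1.npz"))
g=c["image"][165:200,250:282].astype(int).min(-1);m=(g>175).astype(np.uint8);M=cv2.moments(m,True);u,v=M["m10"]/M["m00"]+250,M["m01"]/M["m00"]+165
print(u,v,M["m00"],fray(c,u,v,137),fray(c,281,162,26))
E
```

```text
265.37209302325584 180.66445182724252 301.0 [556.7 176.7 137. ] [557.9 176.2  26. ]
```

Call:
drive_tool(motion=[{"x":-0.02,"y":0.28,"z":0,"turn":0},{"x":0,"y":0.28,"z":0,"turn":0},{"x":0,"y":0.28,"z":0,"turn":0},{"x":0,"y":0.28,"z":0,"turn":0},{"x":0,"y":0,"z":-0.44,"turn":0},{"x":0,"y":0,"z":-0.44,"turn":0},{"x":0,"y":0,"z":-0.44,"turn":0},{"x":0,"y":0,"z":-0.44,"turn":0},{"x":0,"y":0,"z":-0.44,"turn":0},{"x":0,"y":0,"z":-0.44,"turn":0},{"x":0,"y":0,"z":-0.44,"turn":0},{"x":0,"y":0,"z":0,"turn":0}])

```text
t: 4.95
eef_pos: [555.3, 175.5, 103.8]
ee_rot: [0.988, 1.337, -0.996]
ft_force: [0.5, 0.2, 0.6]
grip_width: 94.3
```

```bash
python3 - <<'E'
from h import *
c=eyes.camera("side");cv2.imwrite("pics/s2.png",cv2.resize(c["image"][110:290,180:400],None,fx=3,fy=3));print(telemetry.get_state()["eef_pos"])
E
```

```text
[556.46738529 175.79289872 105.43483376]
```

View pics/s2.png

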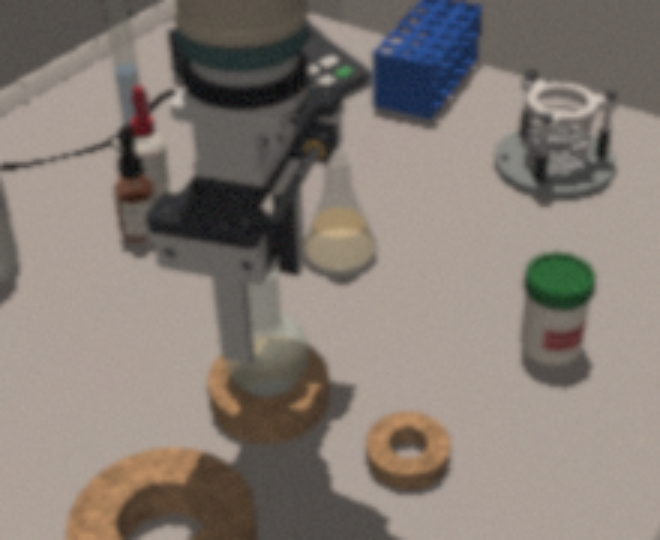

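The neck (crop 265,300) is between the fingers, with the body in the cork ring. I'll close with 28 N.

Call:
drive_tool(motion=[{"x":0,"y":0,"z":0,"turn":0},{"x":0,"y":0,"z":0,"turn":0},{"x":0,"y":0,"z":0,"turn":0},{"x":0,"y":0,"z":0,"turn":0},{"x":0,"y":0,"z":0,"turn":0},{"x":0,"y":0,"z":0,"turn":0},{"x":0,"y":0,"z":0,"turn":0},{"x":0,"y":0,"z":0,"turn":0},{"x":0,"y":0,"z":0,"turn":0},{"x":0,"y":0,"z":0,"turn":0}], fingers=-1, grip_force=28)

```text
t: 6.0
eef_pos: [557.3, 175.8, 106.5]
ee_rot: [0.993, 1.333, -0.992]
ft_force: [0.1, 0.8, 0.7]
grip_width: 23.6
```

Call:
drive_tool(motion=[{"x":0,"y":0,"z":0.05,"turn":0},{"x":0,"y":0,"z":0.1,"turn":0},{"x":0,"y":0,"z":0.2,"turn":0},{"x":0,"y":0,"z":0.3,"turn":0},{"x":0,"y":0,"z":0.4,"turn":0},{"x":0,"y":0,"z":0.4,"turn":0},{"x":0,"y":0,"z":0.4,"turn":0},{"x":0,"y":0,"z":0.4,"turn":0},{"x":0,"y":0,"z":0.4,"turn":0},{"x":0,"y":0,"z":0.3,"turn":0},{"x":0,"y":0,"z":0.1,"turn":0},{"x":0,"y":0,"z":0,"turn":0}])

```text
t: 7.2
eef_pos: [557.7, 175.3, 260.0]
ee_rot: [0.994, 1.332, -0.991]
ft_force: [0.8, -0.4, -1.5]
grip_width: 23.7
```

```bash
python3 - <<'E'
from h import *
c=eyes.camera("scene");cv2.imwrite("pics/s3.png",cv2.resize(c["image"][80:280,180:440],None,fx=3,fy=3));s=telemetry.get_state();print(s["eef_pos"],s["ft_force"],s["grip_width"])
E
```

```text
[557.2197885  175.13429097 259.06298833] [-0.54504387  0.6656877  -0.92097115] 23.346415933305956
```

View pics/s3.png

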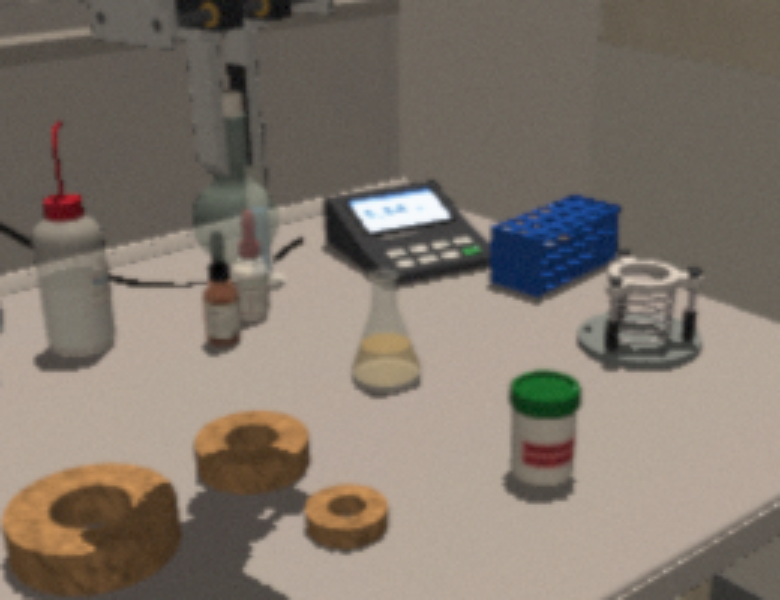

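The flask hangs upright in the grip. Next I move toward the cradle and take a wrist look from short of it.

Call:
drive_tool(motion=[{"x":-0.08,"y":-0.25,"z":0,"turn":0},{"x":-0.08,"y":-0.5,"z":0,"turn":0},{"x":-0.08,"y":-0.6,"z":0,"turn":0},{"x":-0.08,"y":-0.6,"z":0,"turn":0},{"x":-0.08,"y":-0.6,"z":0,"turn":0},{"x":-0.08,"y":-0.6,"z":0,"turn":0},{"x":-0.08,"y":-0.6,"z":0,"turn":0},{"x":-0.08,"y":-0.6,"z":0,"turn":0},{"x":-0.08,"y":-0.6,"z":0,"turn":0},{"x":-0.08,"y":-0.6,"z":0,"turn":0},{"x":-0.08,"y":-0.5,"z":0,"turn":0},{"x":-0.08,"y":-0.25,"z":0,"turn":0}])

```text
t: 8.45
eef_pos: [507.5, -143.1, 258.2]
ee_rot: [0.994, 1.332, -0.997]
ft_force: [-0.8, 0.7, -1.4]
grip_width: 24.1
```

Call:
drive_tool(motion=[{"x":0,"y":0,"z":0,"turn":0},{"x":0,"y":0,"z":0,"turn":0}])

```text
t: 8.65
eef_pos: [509.1, -138.7, 258.6]
ee_rot: [0.993, 1.334, -0.992]
ft_force: [0.8, 0.8, -1.7]
grip_width: 23.9
```

```bash
python3 - <<'E'
from h import *
c=eyes.camera("wrist");cv2.imwrite("pics/w2.png",c["image"]);np.savez("w2.npz",**c)
s=telemetry.get_state();print(s["eef_pos"],s["ft_force"],s["grip_width"])
E
```

```text
[ 509.47385806 -138.05911087  258.74792747] [ 1.07435033  0.25000319 -1.24984881] 23.964322949121794
```

View pics/w2.png

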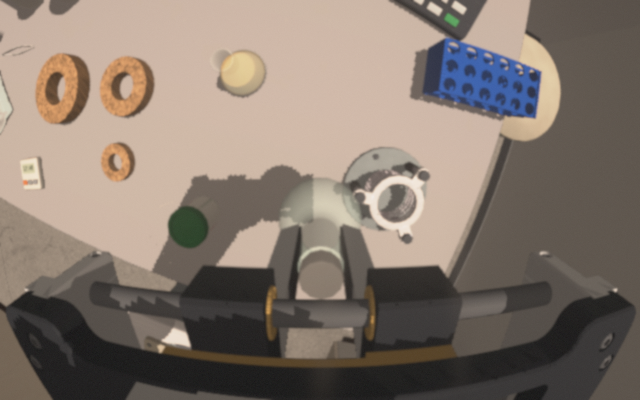

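The wrist view shows the cradle ring at about (398,202), with nuts near (424,174), (360,192) and (406,237). The flask is hanging straight.

```bash
python3 - <<'E'
from h import *
from scipy.optimize import least_squares
c=dict(np.load("w2.npz"));im=c["image"]
for p in((398,202),(397,202),(399,203)):print(fray(c,*p,75))
m=(im.min(-1)>165);v,u=np.nonzero(m[165:245,350:440]);
W=np.array([fray(c,a+350,b+165,75) for a,b in zip(u,v)]);W=W[np.hypot(W[:,0]-508,W[:,1]+232)<37]
r=np.hypot(W[:,0]-508,W[:,1]+232)
g=lambda q:(lambda r:np.maximum(r-34,0)+np.maximum(24-r,0))(np.hypot(W[:,0]-q[0],W[:,1]-q[1]))
f=least_squares(g,[508,-232],diff_step=1e-3,loss="soft_l1");print(f.x,len(W),np.abs(f.fun).mean())
for p in((424,174),(360,192),(406,237)):print("nut",fray(c,*p,81))
# flask pose from depth (scene), TCP now
s=telemetry.get_state()["eef_pos"]
for n in("scene","side"):
    W=cloud(eyes.camera(n));d=np.hypot(W[...,0]-s[0],W[...,1]-s[1]);P=W[(d<45)&(W[...,2]>150)&(W[...,2]<226)]
    B=P[P[:,2]<222]
    f=least_squares(lambda q:np.linalg.norm(B-q,axis=1)-31,[s[0],s[1],200],loss="soft_l1",f_scale=2);print(n,"ball",f.x.round(1),len(B),np.abs(f.fun).mean().round(1),"lowest rel TCP",f.x[2]-31-s[2])
E
```

```text
[ 512.9 -232.8   75. ]
[ 512.5 -231.6   75. ]
[ 512.1 -234.4   75. ]
[ 509.28740331 -233.0533405 ] 1368 0.26552610392111947
nut [ 554.4 -249.3   81. ]
nut [ 512.5 -184.2   81. ]
nut [ 475.8 -256.3   81. ]
scene ball [ 509.2 -137.9  201.3] 389 0.9 lowest rel TCP -88.48681796069363
side ball [ 507.2 -139.8  201.5] 387 0.9 lowest rel TCP -88.29733589239501
```

Call:
drive_tool(motion=[{"x":0,"y":-0.2,"z":0,"turn":0},{"x":0,"y":-0.4,"z":0,"turn":0},{"x":0,"y":-0.5,"z":0,"turn":0},{"x":0,"y":-0.45,"z":0,"turn":0},{"x":0,"y":-0.24,"z":0,"turn":0},{"x":0,"y":-0.1,"z":-0.2,"turn":0},{"x":0,"y":0,"z":-0.4,"turn":0},{"x":0,"y":0,"z":-0.4,"turn":0},{"x":0,"y":0,"z":-0.4,"turn":0},{"x":0,"y":0,"z":-0.3,"turn":0},{"x":0,"y":0,"z":-0.1,"turn":0},{"x":0,"y":0,"z":0,"turn":0}])

```text
t: 10.0
eef_pos: [509.0, -233.1, 168.0]
ee_rot: [0.992, 1.335, -0.992]
ft_force: [-0.3, -0.6, -0.4]
grip_width: 23.2
```

Call:
drive_tool(motion=[{"x":0,"y":0,"z":0,"turn":0},{"x":0,"y":0,"z":0,"turn":0},{"x":0,"y":0,"z":0,"turn":0}])

```text
t: 10.3
eef_pos: [509.9, -234.3, 169.7]
ee_rot: [0.992, 1.331, -0.992]
ft_force: [0.7, 0.3, -1.5]
grip_width: 23.8
```

```bash
python3 - <<'E'
from h import *
from scipy.optimize import least_squares
ims=[]
for n in("scene","side"):
    c=eyes.camera(n);s=telemetry.get_state()["eef_pos"];np.savez(n+"4.npz",**c);W=cloud(c);u,v=proj(c,[509,-232,95]).astype(int)
    ims.append(cv2.resize(c["image"][v-50:v+50,u-50:u+50],None,fx=4,fy=4,interpolation=cv2.INTER_CUBIC))
    d=np.hypot(W[...,0]-s[0],W[...,1]-s[1]);B=W[(d<34)&(W[...,2]>88)&(W[...,2]<132)]
    f=least_squares(lambda q:np.linalg.norm(B-q,axis=1)-31,[s[0],s[1],s[2]-57],loss="soft_l1",f_scale=2);print(n,"ball",f.x.round(1),len(B))
    T=W[(np.hypot(W[...,0]-509,W[...,1]+232)<37)&(abs(W[...,2]-75)<2.5)]
    g=lambda q:(lambda r:np.maximum(r-34,0)+np.maximum(24-r,0))(np.hypot(T[:,0]-q[0],T[:,1]-q[1]))
    print(" ring",least_squares(g,[509,-232],diff_step=1e-3,loss="soft_l1").x.round(1),len(T))
cv2.imwrite("pics/s4.png",np.hstack(ims));s=telemetry.get_state();print(s["eef_pos"],s["ft_force"],s["grip_width"])
E
```

```text
scene ball [ 509.8 -234.3  111.8] 297
 ring [ 508.8 -231.7] 82
side ball [ 507.3 -236.5  112.3] 277
 ring [ 508.3 -233.9] 99
[ 509.65195232 -234.34086775  169.5036577 ] [ 0.04056794 -0.95433986 -0.63237561] 23.264794533770054
```

View pics/s4.png

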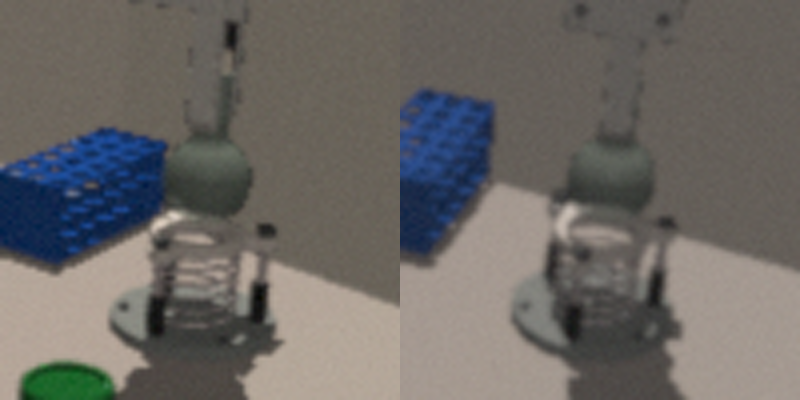

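The flask hangs over the ring. Averaging both cameras, the ball is about 2 mm too far in −y relative to the ring. I'll correct that and lower slowly to just above contact (TCP about 152).

Call:
drive_tool(motion=[{"x":-0.01,"y":0.04,"z":0,"turn":0},{"x":0,"y":0,"z":-0.08,"turn":0},{"x":0,"y":0,"z":-0.1,"turn":0},{"x":0,"y":0,"z":-0.08,"turn":0},{"x":0,"y":0,"z":-0.04,"turn":0},{"x":0,"y":0,"z":0,"turn":0},{"x":0,"y":0,"z":0,"turn":0},{"x":0,"y":0,"z":0,"turn":0}])

```text
t: 11.2
eef_pos: [509.0, -232.3, 154.0]
ee_rot: [0.992, 1.333, -0.992]
ft_force: [0.2, 0.1, -1.6]
grip_width: 23.4
```

Call:
drive_tool(motion=[{"x":0,"y":0,"z":-0.02,"turn":0},{"x":0,"y":0,"z":-0.02,"turn":0},{"x":0,"y":0,"z":-0.02,"turn":0},{"x":0,"y":0,"z":-0.02,"turn":0},{"x":0,"y":0,"z":-0.02,"turn":0},{"x":0,"y":0,"z":0,"turn":0},{"x":0,"y":0,"z":0,"turn":0}])

```text
t: 11.9
eef_pos: [509.4, -232.4, 149.2]
ee_rot: [0.992, 1.332, -0.992]
ft_force: [1.8, -0.9, 3.1]
grip_width: 23.8
```

Contact shows in the force, with low lateral load. I'll press further.

Call:
drive_tool(motion=[{"x":0.01,"y":0,"z":-0.02,"turn":0},{"x":0,"y":0,"z":-0.02,"turn":0},{"x":0,"y":0,"z":-0.02,"turn":0},{"x":0,"y":0,"z":-0.02,"turn":0},{"x":0,"y":0,"z":-0.02,"turn":0},{"x":0,"y":0,"z":-0.02,"turn":0},{"x":0,"y":0,"z":-0.02,"turn":0},{"x":0,"y":0,"z":0,"turn":0},{"x":0,"y":0,"z":0,"turn":0},{"x":0,"y":0,"z":0,"turn":0}])

```text
t: 12.9
eef_pos: [509.6, -232.4, 142.1]
ee_rot: [0.992, 1.332, -0.992]
ft_force: [2.7, -0.8, 4.5]
grip_width: 23.9
```

```bash
cat > chk.py <<'E'
from h import *
from scipy.optimize import least_squares
F=[];ims=[]
for n in("scene","side")*2:
    c=eyes.camera(n);st=telemetry.get_state();s=st["eef_pos"];F.append(np.r_[s,st["ft_force"],st["grip_width"]]);W=cloud(c);u,v=proj(c,[509,-232,80]).astype(int)
    ims.append(cv2.resize(c["image"][v-50:v+50,u-50:u+50],None,fx=4,fy=4,interpolation=cv2.INTER_CUBIC))
    d=np.hypot(W[...,0]-s[0],W[...,1]-s[1]);B=W[(d<34)&(W[...,2]>84)&(W[...,2]<s[2]-28)]
    f=least_squares(lambda q:np.linalg.norm(B-q,axis=1)-31,[s[0],s[1],s[2]-57],loss="soft_l1",f_scale=2)
    T=W[(d>25)&(d<33)&(W[...,2]>45)&(W[...,2]<78)][:,2]
    h,e=np.histogram(T,np.arange(45,79,2));print(n,"ball",f.x.round(1),"low",(f.x[2]-31).round(1),"ring z hist peak",e[h.argmax()]+1,h)
cv2.imwrite("pics/s5.png",np.hstack(ims[:2]));print(np.mean(F,0).round(1))
E
python3 chk.py
```

```text
scene ball [ 509.6 -232.4   84.7] low 53.7 ring z hist peak 64 [ 8  5  0  0  1  7  9  6  4 30  2  9  7 12  9  9]
side ball [ 506.7 -234.4   84.6] low 53.6 ring z hist peak 64 [ 5  7  1  0  0  9  5  9  5 34  9  4  2  6 12  7]
scene ball [ 509.6 -231.9   84.5] low 53.5 ring z hist peak 64 [ 7  4  1  0  7  5  8  7  8 21  5  9  4 14  8 13]
side ball [ 506.7 -234.5   84.8] low 53.8 ring z hist peak 64 [13  2  1  0  1  5  7  9 13 27 10  1  6  9  3 11]
[ 509.6 -232.4  142.1    1.6   -1.     4.8   23.5]
```

View pics/s5.png

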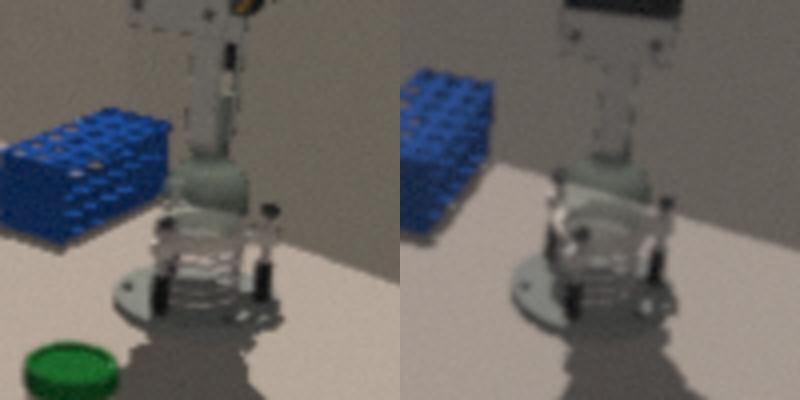

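The ball is seated in the ring and the flask is upright. Ball depth (lowest point 53.7 → 10 mm), ring depth (about 64–65) and force (6.1 N → 10 mm) agree, so I press 3 mm more.

Call:
drive_tool(motion=[{"x":0,"y":0,"z":-0.02,"turn":0},{"x":0,"y":0,"z":-0.02,"turn":0},{"x":0,"y":0,"z":-0.02,"turn":0},{"x":0,"y":0,"z":0,"turn":0},{"x":0,"y":0,"z":0,"turn":0},{"x":0,"y":0,"z":0,"turn":0},{"x":0,"y":0,"z":0,"turn":0},{"x":0,"y":0,"z":0,"turn":0}])

```text
t: 13.9
eef_pos: [509.8, -232.3, 139.2]
ee_rot: [0.992, 1.332, -0.992]
ft_force: [1.9, -1.4, 5.9]
grip_width: 23.7
```

```bash
python3 chk.py; python3 - <<'E'
from h import *
from m import crop
W=cloud(eyes.camera("scene"))
for k,b in dict(erl=(294,165,324,215),jar=(347,202,376,245)).items():
    P=crop(W,b);Q=P[P[:,2]>12];print(k,np.median(Q,0).round(1))
E
```

```text
scene ball [ 509.5 -232.    81.6] low 50.6 ring z hist peak 62 [ 2  0  0  5  8  4  9 18 22  5  4  7 10 13  7  9]
side ball [ 507.3 -234.5   81.9] low 50.9 ring z hist peak 62 [ 2  0  0  4  5  7  9 18 34  3  5  1  9  3 13  8]
scene ball [ 509.7 -232.3   81.6] low 50.6 ring z hist peak 62 [ 3  0  0  6  9  7  8  9 25  4  8 10  7 13  9 12]
side ball [ 506.9 -234.2   81.7] low 50.7 ring z hist peak 62 [ 2  0  0  2  8  8  7 15 33  6  1  4  7  5 10  9]
[ 509.8 -232.4  139.2    2.2   -1.2    6.1   23.7]
scene flask 3496 z table -0.2 max 140.7 med [544.8 183.9  45.4]
 stopper (array([557. , 176.7]), np.float64(0.9), 45)  top [553.22233637 179.67412445 139.0143015 ]
 cork top med [538.5 189.2  25.6] [510.   7.  22.] [811. 222.  30.]
 cork side (array([557.7, 176.3]), np.float64(47.3), 386)
scene cradle 2440 z table -0.4 max 82.3 med [ 502.5 -243.5   53.2]
 z 5 13 534 [ 508.2 -228.6    9.6] [ 583.  -282.3    9. ] [266.1 221.4   8. ]
 z 60 70 99 [ 500.7 -242.3   67.4] [ 509.1 -218.4   65.1] [89.3 86.4  9.7]
 z 71 78 159 [ 502.7 -236.3   74.6] [ 511.6 -220.7   74.4] [93.1 84.3  6.8]
 z 78 84 31 [
[... 443 characters left out ...]
26. ] [510.  19.  22.] [625. 221.  29.]
 cork side (array([555.5, 172.7]), np.float64(32.3), 357)
side cradle 2390 z table -0.5 max 83.0 med [ 500.8 -235.3   64.9]
 z 5 13 536 [ 499.2 -218.9   10.2] [ 508.3 -231.3    9. ] [119.  117.8   8. ]
 z 60 70 82 [ 502.3 -246.9   67.1] [ 509.6 -224.    65. ] [94.2 84.8 10. ]
 z 71 78 205 [ 502.6 -241.5   74.8] [ 510.6 -224.2   74.4] [95.  89.3  6.7]
 z 78 84 40 [ 504.8 -247.    81. ] [ 510.1 -223.4   80.6] [89.7 84.2  4.8]
side erl 1374 z table 0.3 max 102.6 med [599.9  10.4  44.3]
side jar 1254 z table 0.2 max 77.4 med [395.7  22.9  64.7]
 top [400.8   8.7  73.7]
side z at free table 0.11850641983677329
erl [601.9   6.6  34.4]
jar [390.4  22.9  55.2]
```

Ring depth is about 13 mm (lowest point 50.7, expected 50.6) with a push of about 7.4 N, and the bystanders have not moved. Handing in.

```bash
python3 -c "
from station import order;print(order.sign_off())"
```

```text
the job is handed in; nothing more can be done
None
```

I lifted the flask off the middle-sized cork ring by its neck with a 28 N grip. I then set it upright in the sprung cradle's ring, pressed it down about half-way, and handed in at about 14 s with the flask still held and pressed.

**Last checks:**
- **Ring depth:** both cameras put the flask's lowest point at about 50.7 mm, so the ring is about 13 mm down its 26 mm travel. The ring's own depth reading (about 62 mm) agrees.
- **Push:** the wrist force gives about 7.4 N, against about 7 N expected half-way. That is below the cradle's 18 N limit.
- **Bystanders:** the conical flask and the jar read within 1 mm of where they started.

**Disagreements:** the two cameras differed by 2–3 mm on where the flask sits sideways. About 2.5 N of side force remained on the tool.

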